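# Overhang the cover plate on the cabinet ledge

### The job

In the safety cabinet, push the red stop at the open end of the metal ledge fully out to the side. Then, with the fingertips, push the blue cover plate along the ledge until the white line across it is level with the ledge's open end, so that its front edge sticks out ready to be taken, and leave it there lying flat. Do not lift or tilt the plate, and leave the other things where they stand.

Things in the scene. Friction and masses are not known exactly. Their poses are not given: they have to be found in the camera images.
- ledge: Fixed light-metal shelf, 300 mm long (x), 132 mm wide (y), top surface 50 mm high, with a lip 8 mm thick and 8 mm high along each long side (116 mm free between) and a 12 mm high, 8 mm thick wall across its closed end (inner face at x = -142 mm). Origin on the work surface under its centre; x points along it to the open end, the way the plate is pushed; y across, z up.
- ledge_end (a point): Middle of the ledge's open end, on its top surface; axes as the ledge (x out over the open end, y across, z up). The ledge lies at x = -300 to 0 mm of this frame. Beyond is free air, but for the dark track of the stop (x = 0 to 16 mm, y = -106 to 66, its top 10 mm below the ledge top).
- stop_tab (a point): Middle of the top face of the red stop, an upright tab 12 mm (ledge x) by 30 mm (ledge y) that stands 30 mm above the ledge top, just beyond the open end (its centre at x = 8 mm of the ledge_end frame). Axes parallel to the ledge's. It slides only along ledge -y; shut, its centre is at y = -41 mm and it stands in the plate's way, fully out at y = -86 mm.
- stop (a joint): Slide of the red stop in m: 0 shut, 0.045 fully out (hard end stop), growing towards ledge -y. It has about 1.5 N of friction, no spring, and stays where it is left.
- plate: Blue metal cover plate, loose, 130 mm long (x) by 100 mm wide (y) by 6 mm thick, 0.14 to 0.28 kg, lying flat on the ledge between the lips, behind the stop. Origin at the centre of its underside, x pointing (nearly) along the ledge towards the open end. It slides with friction and stops where it is left.
- plate_line (a point): Middle of the white line across the plate's top face: 20 mm from the plate's centre towards the open end, 45 mm behind the front edge.
- plate_tail (a point): Middle of the plate's rear edge face (half-way up, 3 mm above the ledge top), the face to push on; 65 mm behind the plate's centre.
- tube_rack: Bystander: white rack with 15 small amber tubes, 75 x 110 mm, 61 mm high, loose; origin under its centre.
- tip_box: Bystander: blue box with light blue lid, 85 x 110 mm, 70 mm high, loose; origin under its centre.
- reagent: Bystander: amber jar with orange cap, 50 mm wide, 90 mm high, loose; origin under its centre.
- swab_pot: Bystander: open green pot, 66 mm wide, 70 mm high, loose; origin under its centre.

How it is judged:
By the outcome, as a careful person would: the job done as asked, in the order asked, and still so for the second after the job is handed in, with the robot touching nothing.
It also fails if it takes over 51 s, if anything falls off the work surface, if the arm or the gripper's body presses on something with over 40 N, if the wrist force passes 120 N, or if a joint passes its speed limit or range.

### The arm

A 6-joint arm with a two-finger parallel gripper is mounted at the origin on the work surface. World frame = base frame: x ahead of the robot, y to its left, z up, the work surface at z = 0. Lengths are in m, angles in rad, forces in N, time in s.
With the tool pointing down it reaches from about 0.375 to 0.975 m from the base axis. Payload 3.8 kg.
Tool frame: the origin (TCP) lies where the fingers leave the gripper's body, on its centre line; the fingertips stand 73 mm ahead of it and the grasp point (between the pads) lies 54 mm ahead of it; z points along the fingers, y is the line along which they close (so a half turn about z gives the same grasp; the last joint's range is limited). The gripper opens to 85 mm and grips with 20 to 120 N. Pads are 22 mm wide; open, the fingers measure 114 mm over their backs; the gripper's body (76 mm by 85 mm) begins 54 mm behind the grasp point. The pads swing forward as they close: fully open they stand 13 mm farther back than shut.
Start: joints at [1.07, 0.264, 1.604, -0, 1.274, -0.037], TCP at [0.302, 0.604, 0.304] pointing down, gripper open.
Joint ranges: [-2.63, 2.63], [-0.94, 2.18], [0.31, 2.57], [-1.31, 4.45], [0, 2.66], [-2.55, 2.55]. Speed limits (rad/s): [2.57, 2.57, 3.14, 3.14, 3.14, 3.14].

### API

Orientations are given as a rotation vector (axis times angle).
In Python, from workcell import read_state, viewer, bot gives the robot as it stands.
- The arm moves only by the tool jog_arm, never from a script. Its argument "increments" is a list that holds one entry, the list of rows, each a list of 7 numbers: the shift along the tool's x, y, z in units of 30 mm (1.0 is 30 mm), then the turn, a rotation vector about the tool's x, y, z in units of 6 degrees (1.0 is 6 degrees), then the opening, from -1 (shut) to 1 (fully open). A call has exactly 5 rows; each row shifts and turns the commanded pose from where the row before left it, along the tool's axes as they then stand; what a row does not reach is not made up. A row lasts 1/12 s, in which the tool goes at most 41.7 mm and 7.16 degrees, less where a joint would pass 70% of its speed; a pose out of reach is approached as far as the arm can. A call is refused whole if a number of a shift passes 1 or a number of a turn 1, either way. A call with a gripper value outside its range is refused whole. The fingers move at their own pace and stop on an object; "force" is the grip in N (left out, the last holds). Time passes only in rows, so rows that do not move let the fingers close, or fill a call up. It gives the time, the measured TCP pose, the force, the opening and the grip force at its end, in the units of the state.
- read_state(): the state, without advancing time (a new reading comes with each control period).
- viewer.read_camera(name): name is "scene" or "top"; returns (picture, depth): 480x640x3 uint8, blue, green, red; 480x640 float32, m along the optical axis (not along the pixel's ray), 0 where there is no reading.
- viewer.camera_params(name): a dict with "fx", "fy", "cx", "cy" (pixels), "R" (3x3) and "t" (3): a world point X has camera coordinates R X + t. Camera axes: x right, y down, z forward; pixel columns grow to the right and rows downward; lengths in m; the calibration is good to about 2 mm. A picture is of the moment at which its call begins. camera_params takes no time and is no camera call.
- bot.finish_job(): hands the job in; it is judged then, once.
The state is a dict: "time": time; "q": joint angles; "joint_vel": joint speeds; "joint_torque": joint torques, N m; "tool_pos": TCP position; "tcp_rot": TCP orientation; "wrist_force": force on the tool from outside, world axes, zero at the start; "torque": the same for the moment, N m; "width": opening from 0.0 (shut) to 1.0 (fully open); "grip_force": force on a finger pad.
Only numpy, scipy, OpenCV 4.12 (cv2) and the standard library are available. Lean on these libraries where they do the work, as an engineer would, in place of code of your own. Each camera call takes 0.05 s, during which the arm holds its last target. There are 200 camera calls.

## Working session

There is one attempt and no reset: what is moved stays moved. The work goes in short steps, Python scripts to look and compute and a tool call to move; the robot and the scene stay as the last step left them, time stands still between calls to the robot, and variables do not carry over. Pictures are saved under pics/ and viewed, at most 10 in all, crops included, and the job is handed in when it is done.

Besides the shell and the picture viewer there is one more tool, called after ">>>" as a command line: name --argument value ..., lists and objects as JSON in quotes. jog_arm: Moves the arm, as the interface text tells. Its arguments: {"type":"object","properties":{"increments":{"type":"array","items":{"type":"array","items":{"type":"array","items":{"type":"number"}}}},"force":{"type":"number"}},"required":["increments"]}

```bash
mkdir -p pics
python3 - <<'E'
from workcell import read_state, viewer, bot
import cv2,numpy as np
s=read_state();print(s)
for n in("scene","top"):
    p,d=viewer.read_camera(n);cv2.imwrite(f"pics/{n}0.png",p);np.save(f"{n}0.npy",d)
    c=viewer.camera_params(n);print(n,c)
E
```

```text
{'time': 0.0, 'q': array([ 1.07011409e+00,  2.64779701e-01,  1.60543304e+00, -2.07308352e-05,
        1.27368560e+00, -3.69066874e-02]), 'joint_vel': array([ 0.00100276, -0.00041315, -0.00138306, -0.00078525,  0.0007541 ,
       -0.00142183]), 'joint_torque': array([-1.28082531e-03, -5.15128005e+01, -3.67308497e+01, -3.42205085e-04,
        1.31091071e-02, -2.94793028e-05]), 'tool_pos': array([0.30167365, 0.60317663, 0.30251207]), 'tcp_rot': array([-0.72183959, -3.05692866,  0.00349932]), 'wrist_force': array([-0.74815489,  0.65734405,  0.10081054]), 'torque': array([0.0088534 , 0.01010076, 0.01224605]), 'grip_force': 0.0, 'width': 1.002068701159625}
scene {'fx': 575.785661417688, 'fy': 575.785661417688, 'cx': 315.8565107242561, 'cy': 234.26755393945507, 'R': array([[-0.8466189 ,  0.53198859, -0.01498596],
       [ 0.45171904,  0.70341725, -0.54877507],
       [-0.28140069, -0.47137279, -0.83583572]]), 't': array([ 0.43748868, -0.18876774,  1.49541451])}
top {'fx': 555.5167965354592, 'fy': 555.5167965354592, 'cx': 328.7800618863392, 'cy': 236.12405672842218, 'R': array([[-0.02124884, -0.9995957 ,  0.01889246],
       [-0.9849484 ,  0.01768776, -0.17194126],
       [ 0.17153758, -0.02226165, -0.98492603]]), 't': array([0.00367378, 0.51892083, 1.42695976])}
```

View pics/scene0.png

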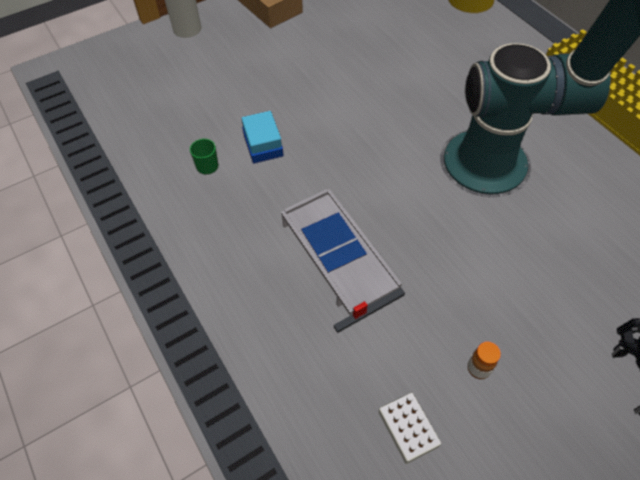

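View pics/top0.png

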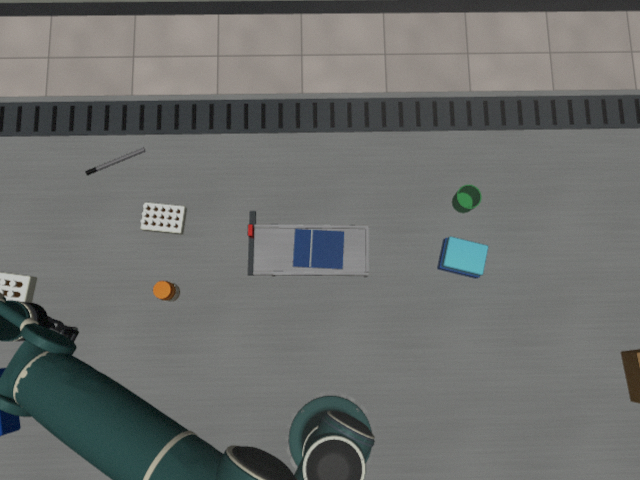

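The top view shows the ledge at about (250–369, 225–277), with its open end on the left (world +y). The red tab is at (250, 230), the plate at (294–344, 229–269) and its white line at x≈311. The stop slides upwards in the picture (world +x). The bystanders are all clear of the ledge.

```bash
cat > h.py <<'E'
import cv2,numpy as np
from workcell import read_state, viewer, bot
def ray(n,uv,z):
    c=viewer.camera_params(n);uv=np.atleast_2d(uv).astype(float)
    d=np.c_[(uv[:,0]-c["cx"])/c["fx"],(uv[:,1]-c["cy"])/c["fy"],np.ones(len(uv))]@c["R"]
    o=-c["R"].T@c["t"]
    return o+d*((z-o[2])/d[:,2])[:,None]
def big(m):
    k,l,s,_=cv2.connectedComponentsWithStats(m.astype(np.uint8));i=1+np.argmax(s[1:,4]);return l==i
def red(p):
    b,g,r=[p[...,i].astype(int) for i in range(3)];return (r>120)&(g<70)&(b<70)
def blue(p):
    b,g,r=[p[...,i].astype(int) for i in range(3)];return (b>85)&(r<65)&(b-r>50)&(g<110)
def pts(m):
    v,u=np.nonzero(m);return np.c_[u,v]
E
python3 - <<'E'
from h import *
for n,roi in(("scene",(270,180,420,340)),("top",(235,200,385,290))):
    p=cv2.imread(f"pics/{n}0.png");d=np.load(f"{n}0.npy");x0,y0,x1,y1=roi
    R=np.zeros(d.shape,bool);R[y0:y1,x0:x1]=1
    bm=cv2.morphologyEx((blue(p)&R).astype(np.uint8),cv2.MORPH_CLOSE,np.ones((7,7)))
    w=ray(n,pts(big(bm)),.056)
    r=cv2.minAreaRect(w[:,:2].astype(np.float32)*1000);print(n,"plate",r)
    rm=big(red(p)&R);c=viewer.camera_params(n)
    uv=pts(rm);z=d[rm]
    X=(np.c_[(uv[:,0]-c["cx"])/c["fx"]*z,(uv[:,1]-c["cy"])/c["fy"]*z,z]-c["t"])@c["R"]
    print("red",len(X),X.min(0).round(4),X.max(0).round(4),X[X[:,2]>.072].mean(0))
    uv=pts(R&(d>0));z=d[R&(d>0)]
    X=(np.c_[(uv[:,0]-c["cx"])/c["fx"]*z,(uv[:,1]-c["cy"])/c["fy"]*z,z]-c["t"])@c["R"]
    L=X[(X[:,2]>.046)&(X[:,2]<.066)]
    print("ledge",cv2.minAreaRect(L[:,:2].astype(np.float32)*1000), np.median(L[:,2]))
    # white line: dark removed
    g=(bm>0)&R&~blue(p)&(cv2.erode(bm,np.ones((5,5)))>0)
    W=ray(n,pts(g),.056);print("line",len(W),W.mean(0), np.polyfit(W[:,0],W[:,1],1))
E
```

```text
scene plate ((484.0440368652344, 22.730960845947266), (128.15475463867188, 97.04370880126953), 85.94808197021484)
red 62 [0.5195 0.1933 0.0779] [0.5467 0.2053 0.0859] [0.53343868 0.19922478 0.08069172]
ledge ((486.87933349609375, 48.60160827636719), (317.9001159667969, 143.19960021972656), 87.920166015625) 0.05360980904921893
line 127 [0.485614   0.04086818 0.056     ] [-0.05878568  0.06941533]
top plate ((485.1196594238281, 21.599647521972656), (127.03227996826172, 96.9095458984375), 86.03199005126953)
red 44 [0.5188 0.1944 0.0745] [0.5458 0.2031 0.0859] [0.53237831 0.19866147 0.08077183]
ledge ((500.779541015625, 49.11509704589844), (315.43524169921875, 170.67095947265625), 88.42776489257812) 0.05431219078944925
line 92 [0.48526571 0.04162875 0.056     ] [-0.06848051  0.07485999]
```

```bash
cat >> h.py <<'E'
from scipy.spatial.transform import Rotation as Ro
TH=np.radians(88.1)
def ax(): 
    ex=np.array([np.cos(TH),np.sin(TH),0]);return ex,np.array([-ex[1],ex[0],0])
def plan(tgt,n):
    s=read_state();ex,ey=ax();R1=np.c_[ex,-ey,[0,0,-1]];R0=Ro.from_rotvec(s["tcp_rot"]).as_matrix()
    rv=Ro.from_matrix(R0.T@R1).as_rotvec();R=R0
    for i in range(n):
        print(((R.T@(np.array(tgt)-s["tool_pos"]))/n/.03).round(2).tolist(),(np.degrees(rv)/6/n).round(2).tolist());R=R@Ro.from_rotvec(rv/n).as_matrix()
E
python3 - <<'E'
from h import *
for n,roi in(("scene",(270,180,420,340)),("top",(235,215,385,285))):
    d=np.load(f"{n}0.npy");x0,y0,x1,y1=roi;R=np.zeros(d.shape,bool);R[y0:y1,x0:x1]=1;R&=d>0
    c=viewer.camera_params(n);uv=pts(R);z=d[R]
    X=(np.c_[(uv[:,0]-c["cx"])/c["fx"]*z,(uv[:,1]-c["cy"])/c["fy"]*z,z]-c["t"])@c["R"]
    X=X[(X[:,2]>.03)&(X[:,2]<.066)]
    for lo,hi in((.40,.4865),(.4865,.6)):
        P=[]
        for y in np.arange(-.08,.17,.004):
            q=X[(abs(X[:,1]-y)<.003)&(X[:,0]>lo)&(X[:,0]<hi)&(X[:,2]>.048),0]
            if len(q): P.append((y,q.min() if lo<.45 else q.max()))
        P=np.array(P);f=np.polyfit(P[:,0],P[:,1],1);print(n,f,"yaw",90-np.degrees(np.arctan(f[0])),"x at y=.19",np.polyval(f,.19))
    q=X[(X[:,0]>.45)&(X[:,0]<.51)];print("end",[np.percentile(q[q[:,2]>h,1],[0,.5,99.5,100]).round(4) for h in(.03,.046)])
plan([.485,.2,.2],15)
E
```

```text
scene [0.02832643 0.41589534] yaw 88.37744920837969 x at y=.19 0.4212773561800632
scene [0.02679983 0.54783322] yaw 88.4648500878825 x at y=.19 0.5529251872052805
end [array([-0.1109, -0.1074,  0.208 ,  0.2095]), array([-0.1109, -0.1076,  0.1917,  0.196 ])]
top [0.03021267 0.41479522] yaw 88.26946768067256 x at y=.19 0.42053562796429433
top [0.02546311 0.54592701] yaw 88.54138618182202 x at y=.19 0.5507650012677681
end [array([-0.1081, -0.106 ,  0.2071,  0.2081]), array([-0.1081, -0.1063,  0.1906,  0.2067])]
[-0.77, -0.62, 0.23] [-0.0, 0.0, 0.73]
[-0.81, -0.56, 0.23] [-0.0, 0.0, 0.73]
[-0.85, -0.5, 0.23] [-0.0, 0.0, 0.73]
[-0.89, -0.43, 0.23] [-0.0, 0.0, 0.73]
[-0.92, -0.36, 0.23] [-0.0, 0.0, 0.73]
[-0.94, -0.29, 0.23] [-0.0, 0.0, 0.73]
[-0.96, -0.22, 0.23] [-0.0, 0.0, 0.73]
[-0.97, -0.15, 0.23] [-0.0, 0.0, 0.73]
[-0.98, -0.07, 0.23] [-0.0, 0.0, 0.73]
[-0.98, 0.0, 0.23] [-0.0, 0.0, 0.73]
[-0.98, 0.08, 0.23] [-0.0, 0.0, 0.73]
[-0.97, 0.15, 0.23] [-0.0, 0.0, 0.73]
[-0.96, 0.23, 0.23] [-0.0, 0.0, 0.73]
[-0.94, 0.3, 0.23] [-0.0, 0.0, 0.73]
[-0.91, 0.37, 0.23] [-0.0, 0.0, 0.73]
```

>>> jog_arm --increments '[[[-0.77,-0.62,0.23,0,0,0.73,-1],[-0.81,-0.56,0.23,0,0,0.73,-1],[-0.85,-0.5,0.23,0,0,0.73,-1],[-0.89,-0.43,0.23,0,0,0.73,-1],[-0.92,-0.36,0.23,0,0,0.73,-1]]]'

```text
time: 0.52
tool_pos: [0.3632, 0.4674, 0.2684]
tcp_rot: [-1.294, -2.862, 0.002]
wrist_force: [-0.7, -0.4, 1.0]
width: 0.297
grip_force: 0.0
```

>>> jog_arm --increments '[[[-0.94,-0.29,0.23,0,0,0.73,-1],[-0.96,-0.22,0.23,0,0,0.73,-1],[-0.97,-0.15,0.23,0,0,0.73,-1],[-0.98,-0.07,0.23,0,0,0.73,-1],[-0.98,0,0.23,0,0,0.73,-1]]]'

```text
time: 0.93
tool_pos: [0.4237, 0.3329, 0.2342]
tcp_rot: [-1.815, -2.564, 0.001]
wrist_force: [0.2, 0.0, -0.6]
width: 0.001
grip_force: 0.0
```

>>> jog_arm --increments '[[[-0.98,0.08,0.23,0,0,0.73,-1],[-0.97,0.15,0.23,0,0,0.73,-1],[-0.96,0.23,0.23,0,0,0.73,-1],[-0.94,0.3,0.23,0,0,0.73,-1],[-0.91,0.37,0.23,0,0,0.73,-1]]]'

```text
time: 1.35
tool_pos: [0.4842, 0.1983, 0.1997]
tcp_rot: [-2.269, -2.173, 0.001]
wrist_force: [1.6, -0.8, -1.0]
width: 0.002
grip_force: 0.0
```

```bash
sed -i 's/radians(88.1)/radians(88.4)/' h.py
python3 - <<'E'
from h import *
s=read_state();print(s["time"],s["tool_pos"],s["width"],s["wrist_force"]);plan([.482,.2,.137],5)
E
```

```text
1.35 [0.48418583 0.19829108 0.19970745] 0.0023782786891178775 [ 1.56440319 -0.76503193 -1.01647163]
[0.01, -0.01, 0.42] [-0.0, 0.0, -0.03]
[0.01, -0.01, 0.42] [-0.0, 0.0, -0.03]
[0.01, -0.01, 0.42] [-0.0, 0.0, -0.03]
[0.01, -0.01, 0.42] [-0.0, 0.0, -0.03]
[0.01, -0.01, 0.42] [-0.0, 0.0, -0.03]
```

>>> jog_arm --increments '[[[0.01,-0.01,0.42,0,0,-0.03,-1],[0.01,-0.01,0.42,0,0,-0.03,-1],[0.01,-0.01,0.42,0,0,-0.03,-1],[0.01,-0.01,0.42,0,0,-0.03,-1],[0.01,-0.01,0.42,0,0,-0.03,-1]]]'

```text
time: 1.77
tool_pos: [0.4822, 0.2014, 0.1362]
tcp_rot: [-2.247, -2.195, 0.001]
wrist_force: [-0.3, 0.6, 0.6]
width: -0.0
grip_force: 0.0
```

>>> jog_arm --increments '[[[0,0.25,0,0,0,0,-1],[0,0.25,0,0,0,0,-1],[0,0.25,0,0,0,0,-1],[0,0.25,0,0,0,0,-1],[0,0.25,0,0,0,0,-1]]]'

```text
time: 2.18
tool_pos: [0.5212, 0.2007, 0.138]
tcp_rot: [-2.248, -2.194, -0.001]
wrist_force: [-1.9, 1.4, 0.5]
width: -0.0
grip_force: 0.9
```

Run:
```python
from h import *
p,d=viewer.read_camera("scene");cv2.imwrite("pics/s1.png",cv2.resize(p[180:380,260:460],(800,600)[::-1] and (600,600)))
print(read_state()["wrist_force"])
```

```text
[-0.35559345 -0.81075141 -0.87037838]
```

View pics/s1.png

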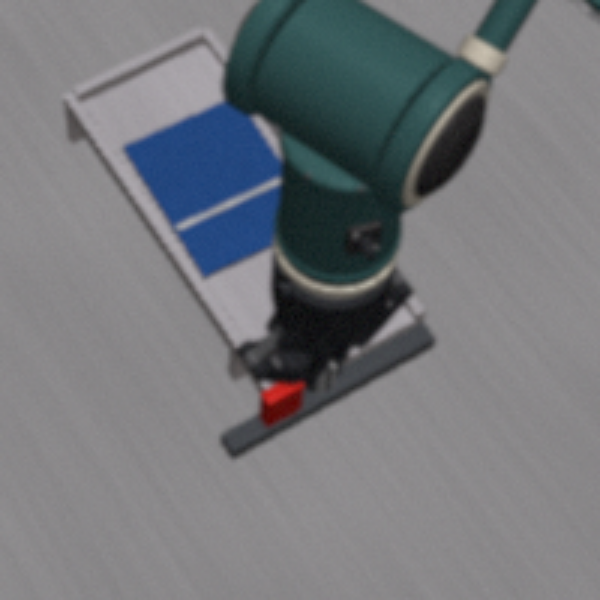

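The zoomed view shows the fingers at the red tab (about (283, 400)), which is already moving out along its track. The plate hasn't moved.

>>> jog_arm --increments '[[[0,0.15,0,0,0,0,-1],[0,0.15,0,0,0,0,-1],[0,0.15,0,0,0,0,-1],[0,0.1,0,0,0,0,-1],[0,0.1,0,0,0,0,-1]]]'

```text
time: 2.65
tool_pos: [0.5401, 0.2, 0.1376]
tcp_rot: [2.248, 2.195, 0.0]
wrist_force: [-1.9, -0.1, 1.4]
width: 0.004
grip_force: 0.8
```

>>> jog_arm --increments '[[[0,0.06,0,0,0,0,-1],[0,0.06,0,0,0,0,-1],[0,0.06,0,0,0,0,-1],[0,0.06,0,0,0,0,-1],[0,0,0,0,0,0,-1]]]'

```text
time: 3.07
tool_pos: [0.5451, 0.1998, 0.1373]
tcp_rot: [-2.246, -2.192, 0.006]
wrist_force: [-7.8, 0.7, 6.7]
width: -0.003
grip_force: 4.1
```

>>> jog_arm --increments '[[[0,0.05,0,0,0,0,-1],[0,0.05,0,0,0,0,-1],[0,0,0,0,0,0,-1],[0,0,0,0,0,0,-1],[0,0,0,0,0,0,-1]]]'

```text
time: 3.48
tool_pos: [0.5457, 0.1998, 0.1372]
tcp_rot: [-2.244, -2.19, 0.012]
wrist_force: [-15.3, 1.1, 12.2]
width: 0.001
grip_force: 7.9
```

>>> jog_arm --increments '[[[0,-0.4,0,0,0,0,-1],[0,-0.4,-0.5,0,0,0,-1],[0,0,-0.7,0,0,0,-1],[0,0,-0.7,0,0,0,-1],[0,0,0,0,0,0,-1]]]'

```text
time: 3.9
tool_pos: [0.5286, 0.2012, 0.199]
tcp_rot: [2.244, 2.192, 0.013]
wrist_force: [0.9, 0.5, 1.3]
width: 0.0
grip_force: 0.0
```

Run:
```python
from h import *
s=read_state();print(s["tool_pos"],s["wrist_force"])
plan([.480,-.068,.19],10)
```

```text
[0.52857563 0.20119084 0.19903933] [0.94350089 0.53456145 1.34783614]
[-0.9, -0.14, 0.03] [0.01, -0.0, 0.0]
[-0.9, -0.14, 0.03] [0.01, -0.0, 0.0]
[-0.9, -0.14, 0.03] [0.01, -0.0, 0.0]
[-0.9, -0.14, 0.03] [0.01, -0.0, 0.0]
[-0.9, -0.14, 0.03] [0.01, -0.0, 0.0]
[-0.9, -0.14, 0.03] [0.01, -0.0, 0.0]
[-0.9, -0.14, 0.03] [0.01, -0.0, 0.0]
[-0.9, -0.14, 0.03] [0.01, -0.0, 0.0]
[-0.9, -0.14, 0.03] [0.01, -0.0, 0.0]
[-0.9, -0.14, 0.03] [0.01, -0.0, 0.0]
```

>>> jog_arm --increments '[[[-0.9,-0.14,0.03,0.01,0,0,-0.2],[-0.9,-0.14,0.03,0.01,0,0,-0.2],[-0.9,-0.14,0.03,0.01,0,0,-0.2],[-0.9,-0.14,0.03,0.01,0,0,-0.2],[-0.9,-0.14,0.03,0.01,0,0,-0.2]]]'

```text
time: 4.32
tool_pos: [0.5013, 0.0647, 0.1892]
tcp_rot: [-2.245, -2.193, 0.005]
wrist_force: [0.4, -0.2, -0.1]
width: 0.404
grip_force: 0.0
```

>>> jog_arm --increments '[[[-0.9,-0.14,0.03,0.01,0,0,-0.2],[-0.9,-0.14,0.03,0.01,0,0,-0.2],[-0.9,-0.14,0.03,0.01,0,0,-0.2],[-0.9,-0.14,0.03,0.01,0,0,-0.2],[-0.9,-0.14,0.03,0.01,0,0,-0.2]]]'

```text
time: 4.73
tool_pos: [0.4769, -0.07, 0.1849]
tcp_rot: [-2.243, -2.19, 0.011]
wrist_force: [0.1, -0.2, 0.4]
width: 0.399
grip_force: 0.0
```

Run:
```python
from h import *
p,d=viewer.read_camera("scene");cv2.imwrite("pics/s2.png",cv2.resize(p[180:350,260:460],(800,680))[:600])
p,d=viewer.read_camera("top")
m=np.zeros(p.shape[:2],bool);m[190:260,235:275]=1;m=big(red(p)&m);
w=ray("top",pts(m),.08);print("tab",w.min(0),w.max(0),w.mean(0))
s=read_state();print(s["tool_pos"],s["width"])
plan([.480,-.068,.135],5)
```

```text
tab [0.55881231 0.19238714 0.08      ] [0.58543131 0.20022414 0.08      ] [0.57239714 0.19638738 0.08      ]
[ 0.47664866 -0.07156856  0.18481448] 0.39950363117801424
[0.02, 0.03, 0.33] [-0.02, 0.0, 0.0]
[0.02, 0.02, 0.33] [-0.02, 0.0, 0.0]
[0.02, 0.02, 0.33] [-0.02, 0.0, 0.0]
[0.02, 0.02, 0.33] [-0.02, 0.0, 0.0]
[0.02, 0.02, 0.33] [-0.02, 0.0, 0.0]
```

View pics/s2.png

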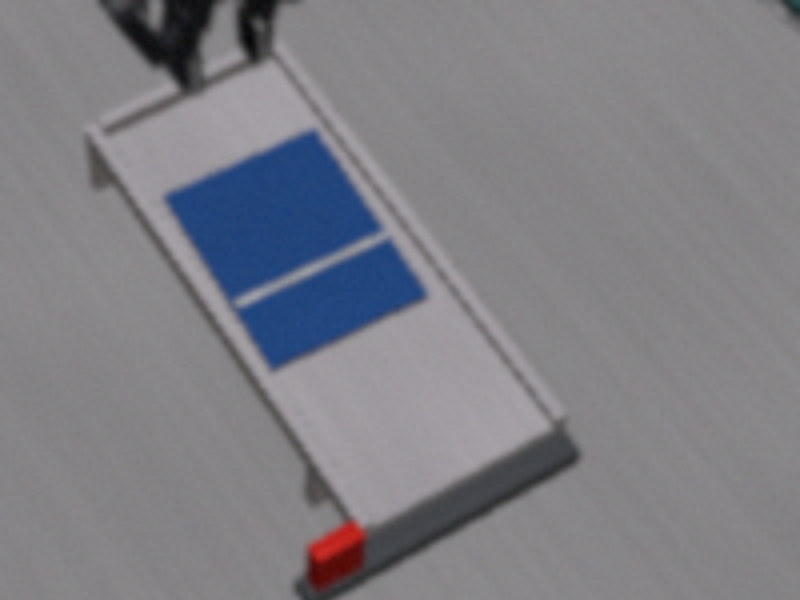

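The stop is fully out: the tab sits at the end of its track, at about (337, 555), with its centre at world x 0.572 against the expected 0.573. The plate is untouched and the fingers hang above the gap behind it.

>>> jog_arm --increments '[[[0.02,0.03,0.33,-0.02,0,0,-0.2],[0.02,0.02,0.33,-0.02,0,0,-0.2],[0.02,0.02,0.33,-0.02,0,0,-0.2],[0.02,0.02,0.33,-0.02,0,0,-0.2],[0.02,0.02,0.33,-0.02,0,0,-0.2]]]'

```text
time: 5.25
tool_pos: [0.4801, -0.0646, 0.1343]
tcp_rot: [-2.245, -2.196, 0.001]
wrist_force: [-0.7, -0.0, 0.7]
width: 0.404
grip_force: 0.0
```

>>> jog_arm --increments '[[[0,0,0.06,0,0,0,-0.2],[0,0,0.06,0,0,0,-0.2],[0,0,0.06,0,0,0,-0.2],[0,0,0.06,0,0,0,-0.2],[0,0,0,0,0,0,-0.2]]]'

```text
time: 5.67
tool_pos: [0.4807, -0.0657, 0.129]
tcp_rot: [2.248, 2.194, 0.0]
wrist_force: [-0.1, 0.0, -1.0]
width: 0.399
grip_force: 0.0
```

>>> jog_arm --increments '[[[0,0,0.04,0,0,0,-0.2],[0,0,0.04,0,0,0,-0.2],[0,0,0.04,0,0,0,-0.2],[0,0,0.04,0,0,0,-0.2],[0,0,0,0,0,0,-0.2]]]'

```text
time: 6.08
tool_pos: [0.4803, -0.0657, 0.1239]
tcp_rot: [-2.248, -2.194, 0.0]
wrist_force: [-0.5, 0.5, 0.8]
width: 0.398
grip_force: 0.0
```

>>> jog_arm --increments '[[[0,0,0.04,0,0,0,-0.2],[0,0,0.04,0,0,0,-0.2],[0,0,0,0,0,0,-0.2],[0,0,0,0,0,0,-0.2],[0,0,0,0,0,0,-0.2]]]'

```text
time: 6.5
tool_pos: [0.4805, -0.0657, 0.1218]
tcp_rot: [2.248, 2.195, 0.0]
wrist_force: [-0.3, 0.2, 2.7]
width: 0.396
grip_force: 1.0
```

>>> jog_arm --increments '[[[0,0,0.04,0,0,0,-0.2],[0,0,0,0,0,0,-0.2],[0,0,0,0,0,0,-0.2],[0,0,0,0,0,0,-0.2],[0,0,0,0,0,0,-0.2]]]'

```text
time: 6.92
tool_pos: [0.4806, -0.0657, 0.1218]
tcp_rot: [-2.248, -2.195, 0.0]
wrist_force: [-3.5, 1.5, 11.7]
width: 0.398
grip_force: 5.7
```

>>> jog_arm --increments '[[[0,0,-0.1,0,0,0,-0.2],[0,0,0,0,0,0,-0.2],[0.15,0,0,0,0,0,-0.2],[0.15,0,0,0,0,0,-0.2],[0.1,0,0,0,0,0,-0.2]]]'

```text
time: 7.33
tool_pos: [0.4805, -0.0532, 0.1231]
tcp_rot: [-2.248, -2.195, 0.001]
wrist_force: [0.4, -0.7, -0.5]
width: 0.398
grip_force: 0.6
```

>>> jog_arm --increments '[[[0.15,0,0,0,0,0,-0.2],[0.15,0,0,0,0,0,-0.2],[0.15,0,0,0,0,0,-0.2],[0.15,0,0,0,0,0,-0.2],[0.15,0,0,0,0,0,-0.2]]]'

```text
time: 7.75
tool_pos: [0.4811, -0.0306, 0.1233]
tcp_rot: [-2.247, -2.195, 0.0]
wrist_force: [0.1, -0.7, -0.6]
width: 0.405
grip_force: 0.4
```

Run:
```python
from h import *
p,d=viewer.read_camera("scene");cv2.imwrite("pics/s3.png",cv2.resize(p[180:330,270:470],(800,600)))
s=read_state();print(s["tool_pos"],s["wrist_force"])
```

```text
[ 0.48111932 -0.03004404  0.12334342] [0.01882145 0.78168071 0.44327214]
```

View pics/s3.png

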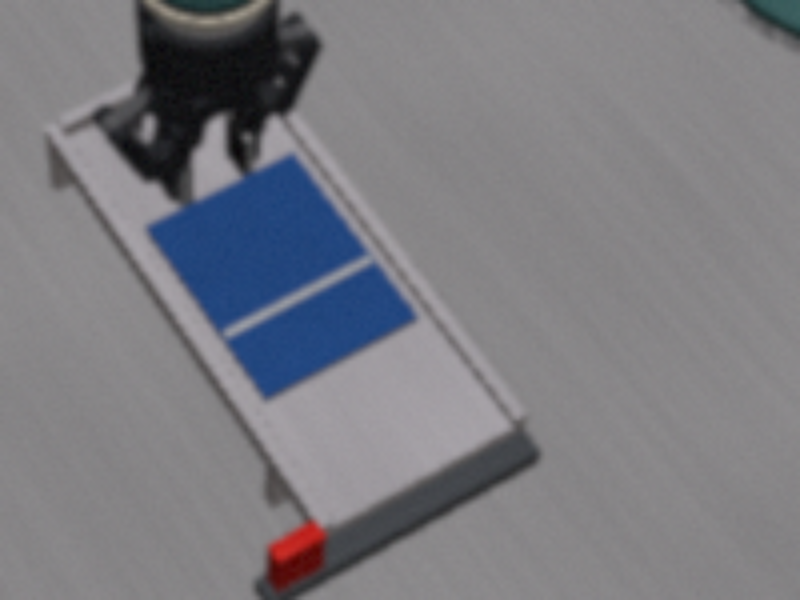

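The plate lies flat and both fingertips are at its rear edge, at about (180, 195) and (248, 165). The white line runs from (225, 333) to (372, 262).

```bash
cat >> h.py <<'E'
def line(n,p=None):
    if p is None: p,_=viewer.read_camera(n)
    x0,y0,x1,y1=(270,180,430,345) if n=="scene" else (225,215,385,285)
    m=np.zeros(p.shape[:2],np.uint8);m[y0:y1,x0:x1]=1
    b=blue(p)&(m>0);bm=cv2.morphologyEx(b.astype(np.uint8),cv2.MORPH_CLOSE,np.ones((7,7)));bm=big(bm).astype(np.uint8)
    g=(cv2.erode(bm,np.ones((5,5)))>0)&~b
    g=big(g);ex,ey=ax();E=np.array([.4867,.1915,0])
    W=ray(n,pts(g),.056);f=np.polyfit(W[:,0],W[:,1],1)
    Q=ray(n,pts(bm>0),.056)-E
    print(n,"line rel end x,y mm",1000*(W.mean(0)-E)@np.c_[ex,ey],"yaw rel",88.4-90-np.degrees(-f[0])+0*1,"angle",90+np.degrees(np.arctan(f[0])),"plate y",(1000*(Q@ey)).min(),(1000*(Q@ey)).max(),"front",(1000*(Q@ex)).max())
E
python3 - <<'E'
from h import *
line("scene");line("top");s=read_state();print(s["tool_pos"])
E
```

```text
scene line rel end x,y mm [-126.45426115   -0.82122314] yaw rel -2.347976463767096 angle 89.25206602292037 plate y -47.97767238198804 49.38986097698731 front -80.80848557291255
top line rel end x,y mm [-126.23204647   -2.48938295] yaw rel -3.914929283102198 angle 87.6863291252291 plate y -48.56868469594848 46.85676831671168 front -82.03555704219795
[ 0.48129827 -0.03066311  0.1234817 ]
```

>>> jog_arm --increments '[[[0.15,0,0,0,0,0,-0.2],[0.19,0,0,0,0,0,-0.2],[0.19,0,0,0,0,0,-0.2],[0.19,0,0,0,0,0,-0.2],[0.19,0,0,0,0,0,-0.2]]]'

```text
time: 8.32
tool_pos: [0.482, -0.0033, 0.1235]
tcp_rot: [2.248, 2.195, 0.0]
wrist_force: [0.1, -1.2, -0.4]
width: 0.399
grip_force: 0.7
```

>>> jog_arm --increments '[[[0.19,0,0,0,0,0,-0.2],[0.19,0,0,0,0,0,-0.2],[0.19,0,0,0,0,0,-0.2],[0.19,0,0,0,0,0,-0.2],[0.19,0,0,0,0,0,-0.2]]]'

```text
time: 8.73
tool_pos: [0.4826, 0.0252, 0.1235]
tcp_rot: [2.248, 2.195, -0.0]
wrist_force: [0.0, -2.0, -0.2]
width: 0.397
grip_force: 0.8
```

>>> jog_arm --increments '[[[0.19,0,0,0,0,0,-0.2],[0.19,0,0,0,0,0,-0.2],[0.19,0,0,0,0,0,-0.2],[0.19,0,0,0,0,0,-0.2],[0.19,0,0,0,0,0,-0.2]]]'

```text
time: 9.15
tool_pos: [0.4833, 0.0536, 0.1235]
tcp_rot: [2.248, 2.195, -0.0]
wrist_force: [0.3, -2.2, 1.0]
width: 0.403
grip_force: 0.9
```

>>> jog_arm --increments '[[[0.19,0,0,0,0,0,-0.2],[0.15,0,0,0,0,0,-0.2],[0.15,0,0,0,0,0,-0.2],[0.1,0,0,0,0,0,-0.2],[0,0,0,0,0,0,-0.2]]]'

```text
time: 9.57
tool_pos: [0.4837, 0.0715, 0.1234]
tcp_rot: [-2.247, -2.195, -0.001]
wrist_force: [0.3, -0.2, 0.7]
width: 0.403
grip_force: 0.0
```

Run:
```python
from h import *
p,_=viewer.read_camera("scene");cv2.imwrite("pics/s4.png",cv2.resize(p[220:350,290:463],(800,600),interpolation=cv2.INTER_CUBIC))
s=read_state();print(s["tool_pos"],s["wrist_force"])
line("scene",p);line("top")
```

```text
[0.48363969 0.07131189 0.12336603] [ 0.12993973 -0.21671705 -1.22736233]
scene line rel end x,y mm [-24.70380293  -0.11248655] yaw rel -2.4984425953288047 angle 89.10163103223246 plate y -47.923831220384926 51.74787103095719 front 21.393560521910228
top line rel end x,y mm [-23.58323269  25.23868125] yaw rel -3.272277789712052 angle 88.32819682024737 plate y -47.609759173438064 50.319894904588374 front 20.325512104853726
```

View pics/s4.png

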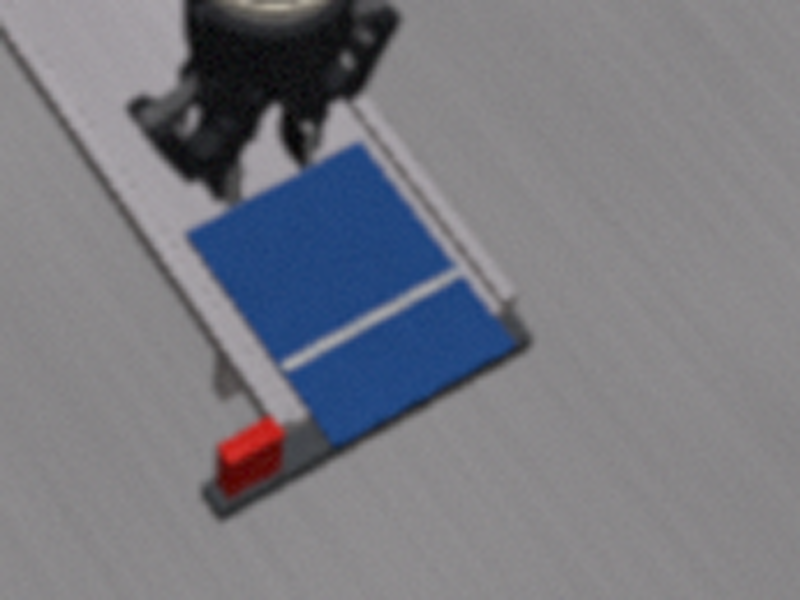

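The plate is flat and its front overhangs the end. The white line ((285, 365)–(465, 268)) still has some way to go to the ledge end ((305, 420)–(512, 298)). I'll pin down the ledge end from the first pictures.

Run:
```python
from h import *
ex,ey=ax();E=np.array([.4867,.1915,0])
for n in("scene","top"):
    c=viewer.camera_params(n);g=cv2.cvtColor(cv2.imread(f"pics/{n}0.png"),cv2.COLOR_BGR2GRAY).astype(np.float32)
    xs=np.arange(-.02,.012,.0005)
    def prof(Y):
        P=E+xs[:,None]*ex+Y*ey+[0,0,.05];C=P@c["R"].T+c["t"]
        u=(c["fx"]*C[:,0]/C[:,2]+c["cx"]).astype(np.float32);v=(c["fy"]*C[:,1]/C[:,2]+c["cy"]).astype(np.float32)
        return cv2.remap(g,u[None],v[None],cv2.INTER_LINEAR)[0]
    r=[]
    for Y in(-.015,0,.015,.03,.045):
        q=prof(Y);h=(q[:15].mean()+q.min())/2;r.append(round(1000*float(xs[np.argmax(q<h)]),1))
    print(n,r,q[::6].round())
```

```text
scene [0.5, 0.5, 0.5, 0.5, 0.5] [154. 154. 154. 154. 153. 152. 137.  95.  70.  66.  66.]
top [1.0, 0.5, 0.0, 0.5, 1.0] [139. 139. 138. 139. 139. 138. 134.  96.  63.  65.  64.]
```

>>> jog_arm --increments '[[[0.1,0,0,0,0,0,-0.2],[0.18,0,0,0,0,0,-0.2],[0.18,0,0,0,0,0,-0.2],[0.14,0,0,0,0,0,-0.2],[0.08,0,0,0,0,0,-0.2]]]'

```text
time: 10.08
tool_pos: [0.4841, 0.0918, 0.1234]
tcp_rot: [-2.247, -2.195, 0.0]
wrist_force: [-0.4, -0.9, -0.8]
width: 0.398
grip_force: 0.5
```

Run:
```python
from h import *
s=read_state();print(s["tool_pos"],s["wrist_force"])
line("scene");line("top");print(read_state()["tool_pos"])
```

```text
[0.48412936 0.09182041 0.12336316] [-0.37012386 -0.93684255 -0.84008526]
scene line rel end x,y mm [-4.79967441 -0.55557627] yaw rel -2.3984682739986427 angle 89.20158340997214 plate y -48.085819289998675 51.74787103095719 front 40.63340010621768Traceback (most recent call last):
  File "<stdin>", line 3, in <module>
  File "h.py", line 31, in line
    g=big(g);ex,ey=ax();E=np.array([.4867,.1915,0])
  File "h.py", line 9, in big
    k,l,s,_=cv2.connectedComponentsWithStats(m.astype(np.uint8));i=1+np.argmax(s[1:,4]);return l==i
                                                                     ~~~~~~~~~^^^^^^^^^
    return _wrapfunc(a, 'argmax', axis=axis, out=out, **kwds)
    return bound(*args, **kwds)
ValueError: attempt to get argmax of an empty sequence
```

>>> jog_arm --increments '[[[0.06,0,0,0,0,0,-0.2],[0.06,0,0,0,0,0,-0.2],[0.04,0,0,0,0,0,-0.2],[0,0,0,0,0,0,-0.2],[0,0,0,0,0,0,-0.2]]]'

```text
time: 10.6
tool_pos: [0.4843, 0.0961, 0.1235]
tcp_rot: [-2.248, -2.194, -0.0]
wrist_force: [-0.1, -0.1, 0.1]
width: 0.398
grip_force: 0.0
```

>>> jog_arm --increments '[[[-0.1,0,0,0,0,0,-0.2],[-0.5,0,0,0,0,0,-0.2],[-1,0,0,0,0,0,-0.2],[-1,0,-0.5,0,0,0,-0.2],[-1,0,-0.8,0,0,0,-0.2]]]'

```text
time: 11.02
tool_pos: [0.4793, -0.0128, 0.1603]
tcp_rot: [-2.243, -2.193, 0.006]
wrist_force: [0.4, -0.1, -0.0]
width: 0.399
grip_force: 0.0
```

>>> jog_arm --increments '[[[-1,0,-0.8,0,0,0,-0.2],[-1,0,-0.8,0,0,0,-0.2],[-1,0,-0.5,0,0,0,-0.2],[-0.5,0,0,0,0,0,-0.2],[0,0,0,0,0,0,-0.2]]]'

```text
time: 11.43
tool_pos: [0.4802, -0.1202, 0.2275]
tcp_rot: [2.249, 2.188, 0.002]
wrist_force: [0.2, 0.5, -0.9]
width: 0.398
grip_force: 0.0
```

Run:
```python
from h import *
p,_=viewer.read_camera("scene");cv2.imwrite("pics/s5.png",cv2.resize(p[220:350,290:463],(800,600),interpolation=cv2.INTER_CUBIC))
line("scene",p);line("top")
```

```text
scene line rel end x,y mm [-0.22408939  0.03948003] yaw rel -2.4155888590979875 angle 89.18446622097906 plate y -48.303957568527295 51.74787103095719 front 45.370267920154646
top line rel end x,y mm [0.42713525 3.19963424] yaw rel -2.6075489944017214 angle 88.99255484243118 plate y -48.302077336483066 50.319894904588374 front 44.60432155330738
```

View pics/s5.png

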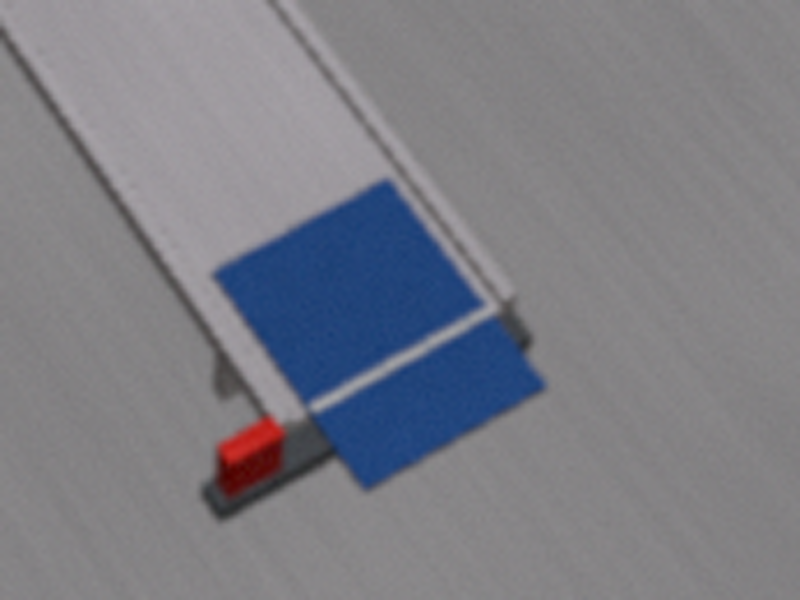

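The white line ((310, 408)–(490, 310)) is level with the ledge's open end, within about 1 mm. The plate lies flat, the stop is fully out and the arm is clear.

```bash
python3 -c "
from workcell import bot
print(bot.finish_job())"
```

```text
the job is handed in; nothing more can be done
None
```

The job is handed in: the red stop is fully out, and the blue plate lies flat with its white line level with the ledge's open end, within about 1 mm by the camera.

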